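# Level the tilted demonstration platform

## Task

Two hinged demonstration platforms stand on the lab bench: one carries a finished inertia tower, the other is empty and slopes down towards its knob. Turn the knob of the empty one until its platform sits level, then let go. Leave the stand with the tower, and the tower itself, as they are.

Things in the scene. Friction and masses are not known exactly. Their poses are not given: they have to be found in the camera images.
- knob_grip (a point): Empty stand's knob: a grey upright bar 46 long, 14 thick, 40 mm tall (top 140 mm above the bench) on a disc 50 mm across (top at 101 mm). Point on its upright axis, 125 mm up; x along the bar, y across it, z up. Stays where left (0.15 N m friction). At start 0.65 to 1.3 rad anticlockwise, seen from above, of level; at level the bar lies along the stand, knob to hinge; end stop 0.7 rad past level.
- platform (a joint): Tilt of the empty platform, rad: 0 level, negative = knob end low (start -0.065 to -0.13). Turning its knob clockwise seen from above raises the knob end, 0.1 rad of tilt per rad of knob. Plywood, 155 x 120 x 12 mm, top 68 mm above the bench when level, on a fixed aluminium base 260 x 110 mm; hinge 200 mm from the knob's axis, on the side away from the robot.
- platform_tower (a joint): Tilt of the other platform, the one that carries the tower, rad: level (0) at start, to be left so. Its stand and knob are built the same as the empty one's, 0.34 to 0.48 m to one side (left or right) of it.
- top_block: The wooden block on top of the inertia tower on the other stand, 60 x 40 x 24 mm, origin at the centre of its underside, 122 mm above the bench. Under it are two 100 x 95 x 3 mm cards and two more blocks, all loose, on the middle of that platform.

How it is judged:
By the outcome, as a careful person would: the job done as asked, in the order asked, and still so for the second after the job is handed in, with the robot touching nothing.
It also fails if it takes over 27 s, if anything falls off the work surface, if the arm or the gripper's body presses on something with over 40 N, if the wrist force passes 120 N, or if a joint passes its speed limit or range.

## Robot

A 6-joint arm with a two-finger parallel gripper is mounted at the origin on the work surface. World frame = base frame: x ahead of the robot, y to its left, z up, the work surface at z = 0. Lengths are in m, angles in rad, forces in N, time in s.
With the tool pointing down it reaches from about 0.35 to 0.95 m from the base axis. Payload 17.4 kg.
Tool frame: the origin (TCP) lies at the centre of the arm's flange, where the gripper is bolted on; the fingertips stand 186 mm ahead of it and the grasp point (between the pads) lies 167 mm ahead of it; z points along the fingers, y is the direction in which the jaws open and shut (so a half turn about z gives the same grasp; the last joint's range is limited). The gripper opens to 93 mm and grips with 3 to 60 N. Pads are 15 mm wide; open, the fingers measure 128 mm over their backs; the gripper's body (75 mm by 188 mm) begins 65 mm behind the grasp point.
Start: joints at [1.131, 0.116, 1.442, -0, 1.584, -0.038], TCP at [0.264, 0.621, 0.405] pointing down, gripper open.
Joint ranges: [-2.83, 2.83], [-0.83, 2.19], [0.07, 2.5], [-1.14, 4.28], [0.01, 3], [-2.97, 2.97]. Speed limits (rad/s): [1.89, 1.89, 2.22, 3.14, 3.14, 3.14].

## Interface

Orientations are given as a unit quaternion [w, x, y, z].
In Python, from cell import robot, viewer, job gives the robot as it stands.
- The arm moves only by the tool play_rows, never from a script. Its argument "rows" is a list of rows, each an object of numbers: "rx", "ry", "rz": the turn, a rotation vector about the tool's x, y, z in rad; "dx", "dy", "dz": the shift along the tool's x, y, z in mm; "hand": the opening, from -1 (shut) to 1 (fully open). In form: [{"rx": .., "ry": .., "rz": .., "dx": .., "dy": .., "dz": .., "hand": ..}, ...]. A call has 1 to 5 rows; each row is the pose to reach, as a shift and turn from the pose commanded when the call began, along the tool's axes at that moment; what a row does not reach only later rows make up. A row lasts 1/12 s, in which the tool goes at most 41.7 mm and 7.16 degrees, less where a joint would pass 70% of its speed; a pose out of reach is approached as far as the arm can. A call with a gripper value outside its range is refused whole. The fingers move at their own pace and stop on an object; the grip force is fixed at half the most. Time passes only in rows, so rows that repeat a pose let the fingers close. It gives the time, the measured TCP pose, the force and the opening at its end, in the units of the state.
- robot.observe(): the state, without advancing time (a new reading comes with each control period).
- viewer.get_image(name): name is "side" or "top" or "wrist"; returns a dict with "frame" (400x640x3 uint8, red, green, blue), "intrinsics" (3x3 intrinsics, pixels), "camera_from_world" (4x4, takes a point from world to camera coordinates); the wrist camera has in their place "mount" (4x4, takes a point from camera to tool coordinates, whose origin is the TCP and whose axes are the flange's). Camera axes: x right, y down, z forward; pixel columns grow to the right and rows downward; lengths in m; the calibration is good to about 2 mm. A picture is of the moment at which its call begins: read the wrist's pose just before it. There is no depth.
- job.finish_job(): hands the job in, once; it reports no verdict.
The state is a dict: "time_s": time; "qpos": joint angles; "dq": joint speeds; "joint_torque": joint torques, N m; "eef_pos": TCP position; "orientation": TCP orientation; "ft_force": force on the tool from outside, world axes, zero at the start; "ft_torque": the same for the moment, N m; "width": finger opening in m.
Only numpy, scipy, OpenCV 4.12 (cv2) and the standard library are available. Lean on these libraries where they do the work, as an engineer would, in place of code of your own. Each camera call takes 0.05 s, during which the arm holds its last target.

## Working session

There is one attempt and no reset: what is moved stays moved. The work goes in short steps, Python scripts to look and compute and a tool call to move; the robot and the scene stay as the last step left them, time stands still between calls to the robot, and variables do not carry over. Pictures are saved under pics/ and viewed, and the job is handed in when it is done.

Besides the shell and the picture viewer there is one more tool, called after "Request:" by a JSON object that holds its "api" and its "payload", one argument or row to a line. play_rows: Moves the arm, as the interface text tells. Its arguments: {"type":"object","properties":{"rows":{"type":"array"}},"required":["rows"]}

```bash
mkdir -p pics; python3 - <<'E'
from cell import robot, viewer
import cv2,numpy as np
s=robot.observe();print(s)
for n in ["top","side"]:
    d=viewer.get_image(n);cv2.imwrite(f"pics/{n}0.png",d["frame"][:,:,::-1]);np.savez(f"{n}0.npz",K=d["intrinsics"],T=d["camera_from_world"],f=d["frame"])
    print(n,d["intrinsics"],d["camera_from_world"])
E
```

```text
{'time_s': 0.0, 'qpos': array([ 1.13120217e+00,  1.16491935e-01,  1.44225173e+00,  1.16083966e-07,
        1.58398122e+00, -3.77914947e-02]), 'dq': array([-8.30572823e-04, -2.46510028e-03, -6.05772052e-05, -1.12606676e-03,
       -1.59948698e-03, -2.76991323e-03]), 'joint_torque': array([ 5.00433616e-04, -7.21268177e+01, -6.22622323e+01,  7.80908042e-02,
        2.37930642e-02, -1.18657845e-04]), 'eef_pos': array([0.26398766, 0.62125503, 0.40400945]), 'orientation': array([-1.33903847e-04,  1.99552583e-01,  9.79886956e-01, -5.50048026e-04]), 'ft_force': array([-0.41219511, -0.24052448, -0.64784345]), 'ft_torque': array([-0.01529697, -0.03324878, -0.01622872]), 'width': 0.09290222497656472}
top [[508.38511152   0.         313.80497186]
 [  0.         508.38511152 200.01741599]
 [  0.           0.           1.        ]] [[-0.08545787 -0.99633304  0.00417386  0.04584308]
 [-0.97229972  0.08248028 -0.21870129  0.6415213 ]
 [ 0.21755506 -0.02274799 -0.97578293  0.8490037 ]
 [ 0.          0.          0.          1.        ]]
side [[379.98096808   0.         322.32695544]
 [  0.         379.98096808 199.91211956]
 [  0.           0.           1.        ]] [[-0.98868388 -0.15001005  0.0010796   0.63096031]
 [-0.09224201  0.60224034 -0.79296783  0.16691304]
 [ 0.11830297 -0.7840941  -0.60926255  0.78537075]
 [ 0.          0.          0.          1.        ]]
```

View pics/top0.png

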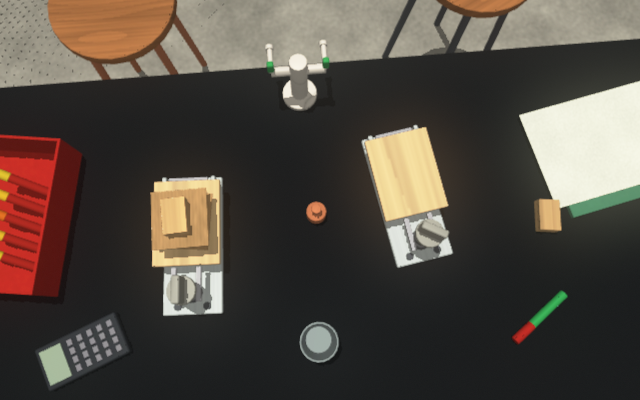

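View pics/side0.png

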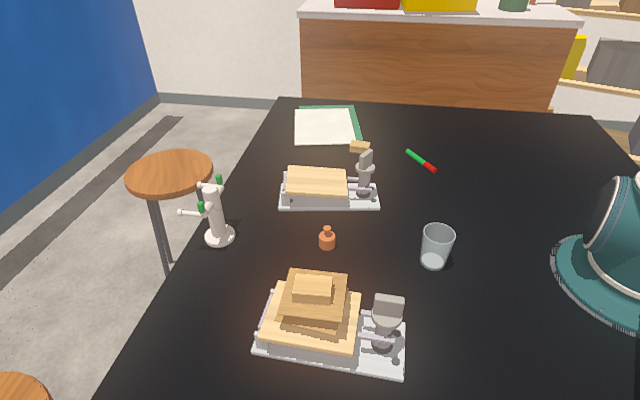

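The empty stand is on the right in the top view, with its knob near (430,233). The tower stand is on the left, with its knob near (182,290). I'll zoom in on both knobs.

```bash
python3 - <<'E'
import cv2,numpy as np
t=cv2.imread("pics/top0.png");s=cv2.imread("pics/side0.png")
a=cv2.resize(t[110:280,350:470],None,fx=4.5,fy=4.5,interpolation=2)[:600]
a=cv2.resize(t[190:275,375:465],(540,510),interpolation=2)
b=cv2.resize(t[255:320,150:230],(480,390),interpolation=2)
cv2.imwrite("pics/z1.png",a)
c=cv2.resize(s[140:215,270:390],(720,450),interpolation=2)
cv2.imwrite("pics/z2.png",c)
E
```

```text
(no output)
```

View pics/z1.png

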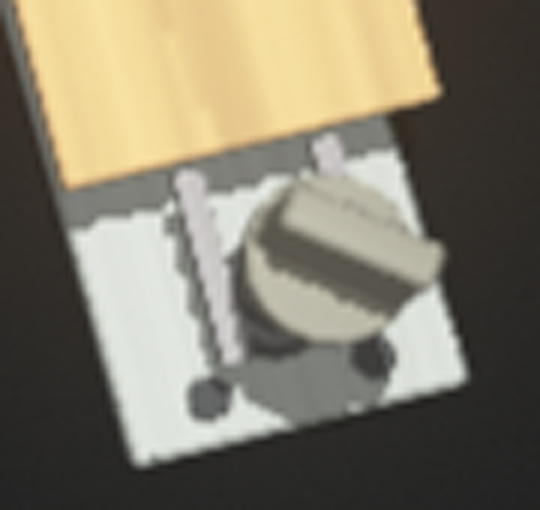

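View pics/z2.png

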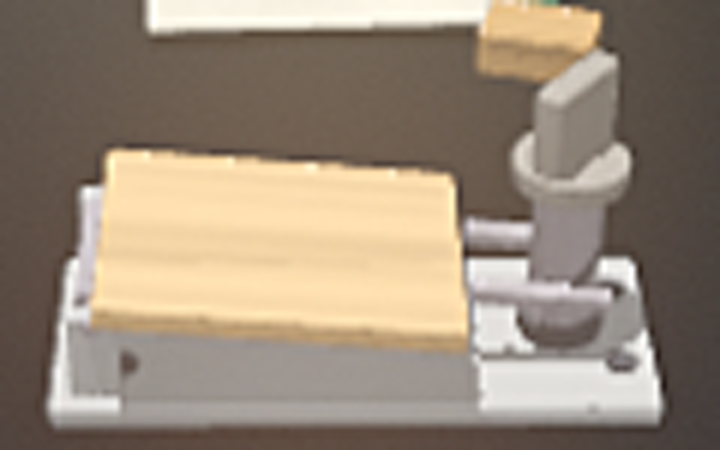

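```bash
cat > h.py <<'E'
import numpy as np
def cam(n):
    d=np.load(n+".npz");return d["K"],d["T"]
def back(n,uv,z):
    K,T=cam(n);R=T[:3,:3];c=-R.T@T[:3,3]
    r=R.T@np.linalg.inv(K)@np.array([uv[0],uv[1],1.]);return c+r*(z-c[2])/r[2]
def proj(n,p):
    K,T=cam(n);q=K@(T[:3,:3]@np.asarray(p)+T[:3,3]);return q[:2]/q[2]
E
python3 - <<'E'
from h import *
f=lambda x,y:(375+x/6-.42,190+y/6-.42)
C=[back("top0",f(*p),.14) for p in [(310,178),(445,248),(430,283),(283,215)]]
for c in C: print(c)
print("lens",[np.linalg.norm(C[i]-C[(i+1)%4]) for i in range(4)])
m=np.mean(C,0);d=C[1]-C[0]+C[2]-C[3];print("knob",m,"barang",np.arctan2(d[1],d[0]))
for z in (.008,):
  B=[back("top0",f(*p),z) for p in [(135,465),(468,380),(400,150),(70,225)]]
  for b in B: print(b)
  print("width",np.linalg.norm(B[0]-B[1]),np.arctan2(*(B[3]-B[0])[1::-1]),np.arctan2(*(B[2]-B[1])[1::-1]),np.arctan2(*(B[0]-B[1])[1::-1])-np.pi/2)
# knob check in side
print(proj("side0",m), "zoom", (proj("side0",m)-[270,140])*6)
a=[back("top0",(174,276.5),.14),back("top0",(177,305),.14)];print("tower knob",a)
E
```

```text
[ 0.57938901 -0.1901822   0.14      ]
[ 0.55683704 -0.22458566  0.14      ]
[ 0.54756534 -0.21909105  0.14      ]
[ 0.56974011 -0.18137729  0.14      ]
lens [np.float64(0.04113623276222081), np.float64(0.010777521871889692), np.float64(0.043749845345910754), np.float64(0.013062451827450425)]
knob [ 0.56338287 -0.20380905  0.14      ] barang -2.1259328943494484
[ 0.51500673 -0.15542757  0.008     ]
[ 0.53258834 -0.26349189  0.008     ]
[ 0.60773717 -0.25243947  0.008     ]
[ 0.59249304 -0.14398421  0.008     ]
width 0.10948519777334427 0.14662259606414307 0.14602684663804427 0.16128265061227065
[365.25638743 151.18584907] zoom [571.53832455  67.11509439]
tower knob [array([0.52072997, 0.22839661, 0.14      ]), array([0.47520335, 0.22478907, 0.14      ])]
```

```bash
cat > rem.py <<'E'
import sys;from h import *
from cell import robot
from scipy.spatial.transform import Rotation as Ro
tx,ty,tz,yh=map(float,sys.argv[1:5])
s=robot.observe();q=s["orientation"];R=Ro.from_quat([*q[1:],q[0]]).as_matrix()
d=R.T@(np.array([tx,ty,tz])-s["eef_pos"])*1000
# goal: z down, y heading yh
y=np.array([np.cos(yh),np.sin(yh),0]);z=np.array([0,0,-1.]);G=np.c_[np.cross(y,z),y,z]
print("t",s["time_s"],"shift",d.round(1),"turn",Ro.from_matrix(R.T@G).as_rotvec().round(4),"pos",s["eef_pos"].round(4),"yh",np.arctan2(R[1,1],R[0,1]),"q",s["qpos"].round(3),"F",s["ft_force"].round(1),"w",s["width"])
E
python3 rem.py .563 -.204 .38 -.556
```

```text
t 0.1 shift [-597.9 -642.6   24.7] turn [-8.000e-04  9.000e-04  1.725e+00] pos [0.264  0.6212 0.4041] yh 1.168973802801879 q [ 1.131  0.116  1.442 -0.     1.584 -0.038] F [ 0.2  0.  -0.4] w 0.09292514363752867
```

Request:
{"api": "play_rows", "payload": {
  "rows": [
    {"dx": -28, "dy": -30, "dz": 0, "rz": 0.12, "hand": 1},
    {"dx": -56, "dy": -60, "dz": 0, "rz": 0.24, "hand": 1},
    {"dx": -84, "dy": -90, "dz": 0, "rz": 0.36, "hand": 1},
    {"dx": -112, "dy": -120, "dz": 0, "rz": 0.48, "hand": 1},
    {"dx": -140, "dy": -150, "dz": 0, "rz": 0.6, "hand": 1}
  ]
}}

```text
invalid input at $.rows[0]: expected keys rx, ry, rz, dx, dy, dz, hand
```

```bash
python3 rem.py .563 -.204 .38 -.556
```

```text
t 0.1 shift [-597.9 -642.6   24.7] turn [-8.000e-04  9.000e-04  1.725e+00] pos [0.264  0.6212 0.4041] yh 1.168973802801879 q [ 1.131  0.116  1.442 -0.     1.584 -0.038] F [ 0.2  0.  -0.4] w 0.09292514363752867
```

Request:
{"api": "play_rows", "payload": {
  "rows": [
    {"rx": 0, "ry": 0, "rz": 0.12, "dx": -28, "dy": -30, "dz": 0, "hand": 1},
    {"rx": 0, "ry": 0, "rz": 0.24, "dx": -56, "dy": -60, "dz": 0, "hand": 1},
    {"rx": 0, "ry": 0, "rz": 0.36, "dx": -84, "dy": -90, "dz": 0, "hand": 1},
    {"rx": 0, "ry": 0, "rz": 0.48, "dx": -112, "dy": -120, "dz": 0, "hand": 1},
    {"rx": 0, "ry": 0, "rz": 0.6, "dx": -140, "dy": -150, "dz": 0, "hand": 1}
  ]
}}

```text
time_s: 0.52
eef_pos: [0.3343, 0.4267, 0.4043]
orientation: [-0.0, 0.483, 0.876, -0.0]
ft_force: [1.0, -0.1, -0.0]
width: 0.0929
```

```bash
python3 rem.py .563 -.204 .38 -.556
```

```text
t 0.5167 shift [-655.3 -143.5   24.5] turn [-3.0000e-04  4.0000e-04  1.1196e+00] pos [0.3343 0.4267 0.4043] yh 0.5635568311850812 q [ 0.859 -0.175  1.727 -0.     1.59   0.296] F [ 1.  -0.1 -0. ] w 0.09289556076376579
```

Request:
{"api": "play_rows", "payload": {
  "rows": [
    {"rx": 0, "ry": 0, "rz": 0.12, "dx": -40, "dy": -8.8, "dz": 0, "hand": 1},
    {"rx": 0, "ry": 0, "rz": 0.24, "dx": -80, "dy": -17.6, "dz": 0, "hand": 1},
    {"rx": 0, "ry": 0, "rz": 0.36, "dx": -120, "dy": -26.4, "dz": 0, "hand": 1},
    {"rx": 0, "ry": 0, "rz": 0.48, "dx": -160, "dy": -35, "dz": 0, "hand": 1},
    {"rx": 0, "ry": 0, "rz": 0.6, "dx": -200, "dy": -44, "dz": 0, "hand": 1}
  ]
}}

```text
time_s: 0.93
eef_pos: [0.4049, 0.2344, 0.4046]
orientation: [0.0, 0.72, 0.694, 0.0]
ft_force: [0.2, 0.0, -0.5]
width: 0.0931
```

```bash
python3 rem.py .563 -.204 .38 -.556
```

```text
t 0.9333 shift [-432.3  174.    24.6] turn [ 1.000e-04 -1.000e-04  5.194e-01] pos [0.4049 0.2344 0.4046] yh -0.036560155153566615 q [ 0.47  -0.348  1.866 -0.     1.623  0.507] F [ 0.2  0.  -0.5] w 0.09314744520863244
```

Request:
{"api": "play_rows", "payload": {
  "rows": [
    {"rx": 0, "ry": 0, "rz": 0.1, "dx": -38, "dy": 15.3, "dz": 0, "hand": 1},
    {"rx": 0, "ry": 0, "rz": 0.2, "dx": -76, "dy": 30.6, "dz": 0, "hand": 1},
    {"rx": 0, "ry": 0, "rz": 0.3, "dx": -114, "dy": 46, "dz": 0, "hand": 1},
    {"rx": 0, "ry": 0, "rz": 0.4, "dx": -152, "dy": 61, "dz": 0, "hand": 1},
    {"rx": 0, "ry": 0, "rz": 0.5, "dx": -190, "dy": 76, "dz": 0, "hand": 1}
  ]
}}

```text
time_s: 1.35
eef_pos: [0.4749, 0.0419, 0.4047]
orientation: [0.0, 0.869, 0.495, 0.0]
ft_force: [0.1, 1.6, 0.5]
width: 0.0928
```

```bash
python3 rem.py .563 -.204 .38 -.556
```

```text
t 1.35 shift [-166.4  201.3   24.7] turn [ 0.0002 -0.0002  0.02  ] pos [0.4749 0.0419 0.4047] yh -0.5360019375514148 q [ 0.034 -0.326  1.85   0.     1.618  0.57 ] F [0.1 1.6 0.5] w 0.09278378208380181
```

Request:
{"api": "play_rows", "payload": {
  "rows": [
    {"rx": 0, "ry": 0, "rz": 0.02, "dx": -26, "dy": 31, "dz": 0, "hand": 1},
    {"rx": 0, "ry": 0, "rz": 0.02, "dx": -52, "dy": 62, "dz": 0, "hand": 1},
    {"rx": 0, "ry": 0, "rz": 0.02, "dx": -78, "dy": 93, "dz": 0, "hand": 1},
    {"rx": 0, "ry": 0, "rz": 0.02, "dx": -104, "dy": 125, "dz": 0, "hand": 1},
    {"rx": 0, "ry": 0, "rz": 0.02, "dx": -125, "dy": 150, "dz": 0, "hand": 1}
  ]
}}

```text
time_s: 1.77
eef_pos: [0.5413, -0.1426, 0.4043]
orientation: [-0.0, 0.873, 0.488, -0.0]
ft_force: [0.4, 0.7, -0.2]
width: 0.0925
```

```bash
cat > wr.py <<'E'
import sys,cv2;from h import *
from cell import robot,viewer
from scipy.spatial.transform import Rotation as Ro
n=sys.argv[1]
s=robot.observe();q=s["orientation"];W=np.eye(4);W[:3,:3]=Ro.from_quat([*q[1:],q[0]]).as_matrix();W[:3,3]=s["eef_pos"]
d=viewer.get_image("wrist");np.savez(n+".npz",K=d["intrinsics"],T=np.linalg.inv(W@d["mount"]))
cv2.imwrite(f"pics/{n}.png",d["frame"][:,:,::-1])
print(d["mount"].round(3))
E
python3 wr.py w1; python3 rem.py .563 -.204 .38 -.556
```

```text
[[ 0.    -0.957 -0.29   0.08 ]
 [ 1.    -0.     0.    -0.   ]
 [-0.    -0.29   0.957  0.021]
 [ 0.     0.     0.     1.   ]]
t 1.8167 shift [-38.6  48.1  23.8] turn [-0.0002  0.0017  0.0023] pos [ 0.5424 -0.1459  0.4037] yh -0.553727888482672 q [-0.308 -0.131  1.689 -0.002  1.584  0.246] F [-1.5 -2.7 -2.3] w 0.0931792710448311
```

View pics/w1.png

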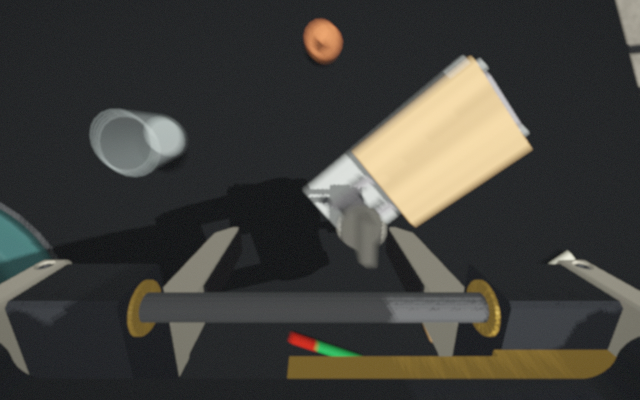

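The wrist view shows the knob bar near (365,235) and the platform at upper right. It's blurred because the arm was still moving, so I'll go on to the hover point and look again.

Request:
{"api": "play_rows", "payload": {
  "rows": [
    {"rx": 0, "ry": 0, "rz": 0, "dx": -23, "dy": 28, "dz": 0, "hand": 1},
    {"rx": 0, "ry": 0, "rz": 0, "dx": -40, "dy": 50, "dz": 10, "hand": 1},
    {"rx": 0, "ry": 0, "rz": 0, "dx": -40, "dy": 50, "dz": 24, "hand": 1},
    {"rx": 0, "ry": 0, "rz": 0, "dx": -40, "dy": 50, "dz": 24, "hand": 1}
  ]
}}

```text
time_s: 2.15
eef_pos: [0.5626, -0.2009, 0.3772]
orientation: [-0.002, 0.873, 0.487, -0.001]
ft_force: [-0.8, 1.6, -0.6]
width: 0.093
```

```bash
python3 wr.py w2; python3 rem.py .563 -.204 .38 -.556; python3 -c "
from h import *
for p in [(.563,-.204,.14),(.563,-.204,.101)]: print(proj('w2',p))"
```

```text
[[ 0.    -0.957 -0.29   0.08 ]
 [ 1.    -0.     0.    -0.   ]
 [-0.    -0.29   0.957  0.021]
 [ 0.     0.     0.     1.   ]]
t 2.2 shift [-3.1  2.5 -1.2] turn [-0.0035  0.0004  0.0042] pos [ 0.5625 -0.2001  0.3788] yh -0.551787254517123 q [-0.385 -0.044  1.648  0.     1.541  0.167] F [-0.5  0.6 -0.1] w 0.09288515749403993
[317.35113162 214.36794958]
[316.97931483 199.64287849]
```

View pics/w2.png

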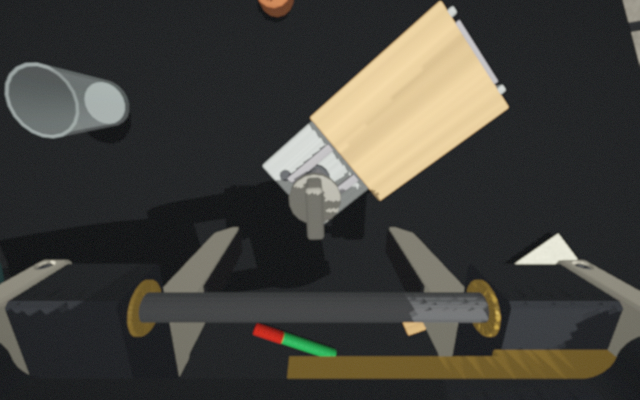

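```bash
python3 - <<'E'
import cv2
t=cv2.imread("pics/w2.png")
cv2.imwrite("pics/z3.png",cv2.resize(t[150:250,255:385],(780,600),interpolation=2))
E
```

```text
(no output)
```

View pics/z3.png

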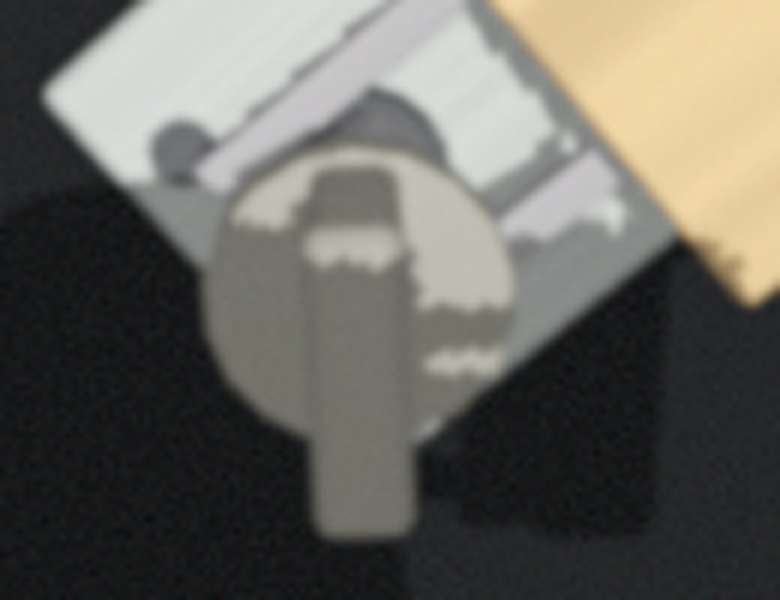

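```bash
python3 - <<'E'
from h import *
f=lambda x,y:(255+x/6-.42,150+y/6-.42)
C=[back("w2",f(*p),.14) for p in [(302,232),(403,232),(417,540),(315,540)]]
print("lens",[round(np.linalg.norm(C[i]-C[(i+1)%4]),4) for i in range(4)])
d=-(C[2]-C[1]+C[3]-C[0]);print("knob",np.mean(C,0),"bar",np.arctan2(d[1],d[0]))
ang=lambda n,a,b,za,zb:np.arctan2(*(back(n,b,zb)-back(n,a,za))[1::-1])
# base near edge
p,q=back("w2",f(42,95),.008),back("w2",f(195,270),.008);print("near edge +90",np.arctan2(*(q-p)[1::-1])+np.pi/2)
zk=.068-.09*.175; zh=.068-.09*.02
print("plat edges",ang("w2",(311,118),(443,2),zk,zh),ang("w2",(380,200),(508,105),zk,zh),"plat end",ang("w2",(311,118),(380,200),zk,zk)+np.pi/2)
a,b,c,e=[back("w2",p,z) for p,z in [((311,118),zk),((380,200),zk),((508,105),zh),((443,2),zh)]]
print(np.linalg.norm(a-b),np.linalg.norm(b-c),np.linalg.norm(a-e)); m=(b+a)/2;m2=(c+e)/2;print(m,m2,"knob->far",np.arctan2(*(m2-np.mean(C,0))[1::-1]))
# top cam platform
g=[(363,138),(427,128),(447,207),(385,220)]
a,b,c,e=[back("top0",p,z) for p,z in zip(g,[zh,zh,zk,zk])]
print("top:",np.arctan2(*(a-e)[1::-1]),np.arctan2(*(b-c)[1::-1]),np.arctan2(*(e-c)[1::-1])-np.pi/2,np.linalg.norm(e-c),np.linalg.norm(a-e),"k->far",np.arctan2(*((a+b)/2-np.mean(C,0))[1::-1]))
E
python3 rem.py .563 -.204 .292 -.556
```

```text
lens [np.float64(0.0133), np.float64(0.0447), np.float64(0.0143), np.float64(0.0447)]
knob [ 0.56088827 -0.20297354  0.14      ] bar 1.0602255172804853
near edge +90 0.1285584137327862
plat edges 0.15160200388790382 0.17473942805630724 plat end 0.16263280324068896
0.1182084494116773 0.15391363306252204 0.15457052305636876
[ 0.60578692 -0.19687958  0.05225   ] [ 0.75734696 -0.17193144  0.0662    ] knob->far 0.1567126611512577
top: 0.16025720760523698 0.13099506100836453 0.1235922823486455 0.11767677696673444 0.15862815038113184 k->far 0.15519408420773384
t 2.2 shift [-3.   2.8 86.8] turn [-0.0035  0.0004  0.0042] pos [ 0.5625 -0.2001  0.3788] yh -0.551787254517123 q [-0.385 -0.044  1.648  0.     1.541  0.167] F [-0.5  0.6 -0.1] w 0.09288515749403993
```

```bash
python3 rem.py .562 -.2035 .293 -.535
```

```text
t 2.2 shift [-3.1  1.7 85.8] turn [-0.0035  0.0004 -0.0168] pos [ 0.5625 -0.2001  0.3788] yh -0.551787254517123 q [-0.385 -0.044  1.648  0.     1.541  0.167] F [-0.5  0.6 -0.1] w 0.09288515749403993
```

Request:
{"api": "play_rows", "payload": {
  "rows": [
    {"rx": 0, "ry": 0, "rz": -0.017, "dx": -1, "dy": 1, "dz": 30, "hand": 1},
    {"rx": 0, "ry": 0, "rz": -0.017, "dx": -1, "dy": 1, "dz": 55, "hand": 1},
    {"rx": 0, "ry": 0, "rz": -0.017, "dx": -1, "dy": 1, "dz": 70, "hand": 1},
    {"rx": 0, "ry": 0, "rz": -0.017, "dx": -1, "dy": 1, "dz": 70, "hand": 1},
    {"rx": 0, "ry": 0, "rz": -0.017, "dx": -1, "dy": 1, "dz": 70, "hand": 1}
  ]
}}

```text
time_s: 2.62
eef_pos: [0.563, -0.2008, 0.3114]
orientation: [-0.0, 0.868, 0.496, -0.0]
ft_force: [0.3, 0.0, 1.5]
width: 0.0931
```

```bash
python3 rem.py .562 -.2035 .293 -.535
```

```text
t 2.6167 shift [-2.8  0.5 18.4] turn [-0.0003 -0.      0.0016] pos [ 0.563  -0.2008  0.3114] yh -0.5333883073522034 q [-0.385 -0.011  1.726  0.     1.427  0.148] F [0.3 0.  1.5] w 0.0930591648235587
```

Next I descend the last 18 mm and close.

Request:
{"api": "play_rows", "payload": {
  "rows": [
    {"rx": 0, "ry": 0, "rz": 0, "dx": -2.5, "dy": 0.5, "dz": 12, "hand": 1},
    {"rx": 0, "ry": 0, "rz": 0, "dx": -2.5, "dy": 0.5, "dz": 18, "hand": 1},
    {"rx": 0, "ry": 0, "rz": 0, "dx": -2.5, "dy": 0.5, "dz": 18, "hand": 1},
    {"rx": 0, "ry": 0, "rz": 0, "dx": -2.5, "dy": 0.5, "dz": 18, "hand": 0},
    {"rx": 0, "ry": 0, "rz": 0, "dx": -2.5, "dy": 0.5, "dz": 18, "hand": -1}
  ]
}}

```text
time_s: 3.03
eef_pos: [0.5622, -0.2039, 0.2932]
orientation: [0.0, 0.869, 0.495, 0.0]
ft_force: [0.5, -0.2, 0.2]
width: 0.0838
```

Request:
{"api": "play_rows", "payload": {
  "rows": [
    {"rx": 0, "ry": 0, "rz": 0, "dx": 0, "dy": 0, "dz": 0, "hand": -1},
    {"rx": 0, "ry": 0, "rz": 0, "dx": 0, "dy": 0, "dz": 0, "hand": -1},
    {"rx": 0, "ry": 0, "rz": 0, "dx": 0, "dy": 0, "dz": 0, "hand": -1},
    {"rx": 0, "ry": 0, "rz": 0, "dx": 0, "dy": 0, "dz": 0, "hand": -1},
    {"rx": 0, "ry": 0, "rz": 0, "dx": 0, "dy": 0, "dz": 0, "hand": -1}
  ]
}}

```text
time_s: 3.45
eef_pos: [0.5621, -0.2038, 0.2928]
orientation: [0.0, 0.869, 0.495, 0.0]
ft_force: [-0.2, 0.3, -0.1]
width: 0.0509
```

```bash
python3 rem.py .562 -.2035 .293 -1.416
```

```text
t 3.45 shift [ 0.2 -0.3 -0.2] turn [ 1.00e-04 -1.00e-04  8.82e-01] pos [ 0.5621 -0.2038  0.2928] yh -0.5340007170447071 q [-0.39   0.002  1.744  0.     1.396  0.144] F [-0.2  0.3 -0.1] w 0.05089082132692172
```

Request:
{"api": "play_rows", "payload": {
  "rows": [
    {"rx": 0, "ry": 0, "rz": 0, "dx": 0, "dy": 0, "dz": 0, "hand": -1},
    {"rx": 0, "ry": 0, "rz": 0, "dx": 0, "dy": 0, "dz": 0, "hand": -1},
    {"rx": 0, "ry": 0, "rz": 0, "dx": 0, "dy": 0, "dz": 0, "hand": -1},
    {"rx": 0, "ry": 0, "rz": 0, "dx": 0, "dy": 0, "dz": 0, "hand": -1},
    {"rx": 0, "ry": 0, "rz": 0, "dx": 0, "dy": 0, "dz": 0, "hand": -1}
  ]
}}

```text
time_s: 3.87
eef_pos: [0.5621, -0.2038, 0.2927]
orientation: [-0.0, 0.869, 0.495, 0.0]
ft_force: [0.6, -0.4, -0.2]
width: 0.018
```

Request:
{"api": "play_rows", "payload": {
  "rows": [
    {"rx": 0, "ry": 0, "rz": 0, "dx": 0, "dy": 0, "dz": 0, "hand": -1},
    {"rx": 0, "ry": 0, "rz": 0, "dx": 0, "dy": 0, "dz": 0, "hand": -1}
  ]
}}

```text
time_s: 4.03
eef_pos: [0.5617, -0.2035, 0.2927]
orientation: [-0.001, 0.869, 0.496, -0.001]
ft_force: [-10.7, 5.6, 5.4]
width: 0.0136
```

Request:
{"api": "play_rows", "payload": {
  "rows": [
    {"rx": 0, "ry": 0, "rz": 0, "dx": 0, "dy": -0.5, "dz": 0, "hand": -1},
    {"rx": 0, "ry": 0, "rz": 0, "dx": 0, "dy": -0.5, "dz": 0, "hand": -1}
  ]
}}

```text
time_s: 4.2
eef_pos: [0.5614, -0.2033, 0.2927]
orientation: [-0.001, 0.869, 0.496, -0.0]
ft_force: [-5.4, 2.8, 3.9]
width: 0.0142
```

```bash
python3 rem.py .562 -.2035 .293 -1.416; python3 -c "
from cell import robot;print(robot.observe()['ft_torque'])"
```

```text
t 4.2 shift [ 0.2  0.6 -0.3] turn [-1.300e-03  8.000e-04  8.821e-01] pos [ 0.5614 -0.2033  0.2927] yh -0.5339027148037526 q [-0.39   0.     1.746  0.     1.397  0.144] F [-5.4  2.8  3.9] w 0.014197324361603057
[0.41694618 1.0513784  0.10273135]
```

Request:
{"api": "play_rows", "payload": {
  "rows": [
    {"rx": 0, "ry": 0, "rz": 0.05, "dx": 0, "dy": -0.5, "dz": 0, "hand": -1},
    {"rx": 0, "ry": 0, "rz": 0.12, "dx": 0, "dy": -0.5, "dz": 0, "hand": -1},
    {"rx": 0, "ry": 0, "rz": 0.2, "dx": 0, "dy": -0.5, "dz": 0, "hand": -1},
    {"rx": 0, "ry": 0, "rz": 0.28, "dx": 0, "dy": -0.5, "dz": 0, "hand": -1},
    {"rx": 0, "ry": 0, "rz": 0.35, "dx": 0, "dy": -0.5, "dz": 0, "hand": -1}
  ]
}}

```text
time_s: 4.62
eef_pos: [0.5611, -0.2032, 0.2927]
orientation: [-0.0, 0.942, 0.335, -0.0]
ft_force: [-2.5, 0.8, 1.5]
width: 0.0142
```

```bash
python3 rem.py .562 -.2035 .293 -1.416; python3 -c "
from cell import robot;print(robot.observe()['ft_torque'])"
```

```text
t 4.6167 shift [ 0.5  0.8 -0.3] turn [-5.000e-04  5.000e-04  5.281e-01] pos [ 0.5611 -0.2032  0.2927] yh -0.8878886171240926 q [-3.900e-01 -1.000e-03  1.747e+00  0.000e+00  1.396e+00  4.980e-01] F [-2.5  0.8  1.5] w 0.014170610280264557
[0.23272849 0.54593589 0.18428785]
```

Forces are low and the torque is consistent with the knob's friction, so I'll keep turning.

Request:
{"api": "play_rows", "payload": {
  "rows": [
    {"rx": 0, "ry": 0, "rz": 0.1, "dx": 0, "dy": 0, "dz": 0, "hand": -1},
    {"rx": 0, "ry": 0, "rz": 0.2, "dx": 0, "dy": 0, "dz": 0, "hand": -1},
    {"rx": 0, "ry": 0, "rz": 0.3, "dx": 0, "dy": 0, "dz": 0, "hand": -1},
    {"rx": 0, "ry": 0, "rz": 0.4, "dx": 0, "dy": 0, "dz": 0, "hand": -1},
    {"rx": 0, "ry": 0, "rz": 0.45, "dx": 0, "dy": 0, "dz": 0, "hand": -1}
  ]
}}

```text
time_s: 5.03
eef_pos: [0.5611, -0.2031, 0.2927]
orientation: [-0.0, 0.993, 0.115, -0.0]
ft_force: [-3.9, 1.6, 0.5]
width: 0.0141
```

Request:
{"api": "play_rows", "payload": {
  "rows": [
    {"rx": 0, "ry": 0, "rz": 0.06, "dx": 0, "dy": 0, "dz": 0, "hand": -1},
    {"rx": 0, "ry": 0, "rz": 0.078, "dx": 0, "dy": 0, "dz": 0, "hand": -1},
    {"rx": 0, "ry": 0, "rz": 0.078, "dx": 0, "dy": 0, "dz": 0, "hand": -1},
    {"rx": 0, "ry": 0, "rz": 0.078, "dx": 0, "dy": 0, "dz": 0, "hand": -1}
  ]
}}

```text
time_s: 5.37
eef_pos: [0.5611, -0.2031, 0.2927]
orientation: [-0.0, 0.997, 0.08, -0.0]
ft_force: [-4.2, 3.0, 2.5]
width: 0.0141
```

```bash
python3 rem.py .562 -.2035 .293 -1.416; python3 wr.py w3; python3 - <<'E'
from cell import viewer
import cv2,numpy as np
for n in ["side","top"]:
    d=viewer.get_image(n);cv2.imwrite(f"pics/{n}1.png",d["frame"][:,:,::-1])
s=cv2.imread("pics/side1.png");cv2.imwrite("pics/z4.png",cv2.resize(s[140:215,270:390],(720,450),interpolation=2))
E
```

```text
t 5.3667 shift [ 0.8  0.5 -0.3] turn [-0.0007  0.0007  0.0055] pos [ 0.5611 -0.2031  0.2927] yh -1.410453672768469 q [-3.900e-01 -1.000e-03  1.747e+00  0.000e+00  1.396e+00  1.020e+00] F [-4.2  3.   2.5] w 0.014124895516579755
[[ 0.    -0.957 -0.29   0.08 ]
 [ 1.    -0.     0.     0.   ]
 [-0.    -0.29   0.957  0.021]
 [ 0.     0.     0.     1.   ]]
```

View pics/z4.png

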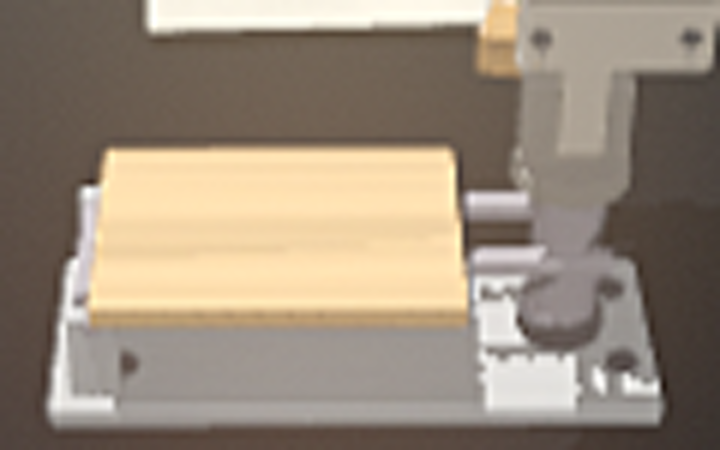

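View pics/w3.png

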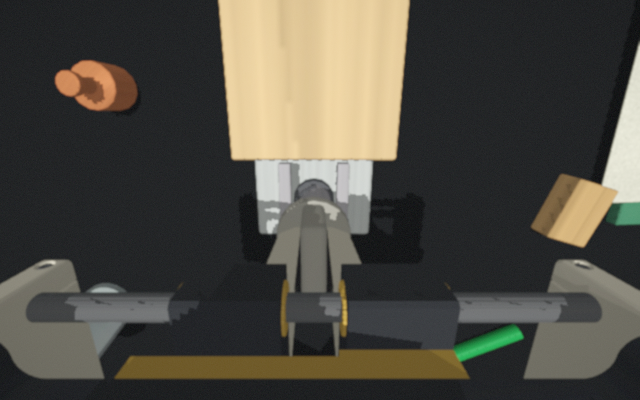

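In side view the platform's lower edge is now parallel to the base. In the wrist view the platform's end edge is horizontal (row 159, columns 232–397). I'll measure that edge to sub-pixel accuracy.

```bash
python3 - <<'E'
import cv2;from h import *
im=cv2.imread("pics/w3.png").astype(float)
sat=cv2.GaussianBlur(im[:,:,2]-im[:,:,0],(0,0),1)
# near edge rows vs columns
xs=np.arange(240,392);ys=[]
for x in xs:
    g=np.diff(sat[148:172,x]);i=np.argmin(g);w=-g[max(0,i-3):i+4];ys.append(148.5+np.sum(np.arange(max(0,i-3),max(0,i-3)+len(w))*w)/w.sum())
ys=np.array(ys);p=np.polyfit(xs,ys,1);r=ys-np.polyval(p,xs);k=abs(r)<.7;p=np.polyfit(xs[k],ys[k],1);print(p,r.std(),k.sum())
e=[(232,np.polyval(p,232)),(397,np.polyval(p,397))]
K,T=cam("w3")
for z in (.068,.060):
  A,B=[back("w3",q,z) for q in e];print("end-edge normal heading",np.arctan2(*(B-A)[1::-1])+np.pi/2,np.linalg.norm(A-B),(A+B)/2)
# sides
S=[]
for c0,c1,s in [(215,240,1),(390,415,-1)]:
    P=[]
    for y in range(5,150):
        g=s*np.diff(sat[y,c0:c1]);i=np.argmax(g);P.append((c0+i+.5,y))
    P=np.array(P,float);q=np.polyfit(P[:,1],P[:,0],1);r=P[:,0]-np.polyval(q,P[:,1]);k=abs(r)<1;q=np.polyfit(P[k,1],P[k,0],1)
    A,B=[back("w3",(np.polyval(q,y),y),.068) for y in (150,5)];S.append((A,B));print("side heading",np.arctan2(*(B-A)[1::-1]))
print("width near/far at z=.068",np.linalg.norm(S[0][0]-S[1][0]),np.linalg.norm(S[0][1]-S[1][1]))
# side view front top/bottom edge predicted for level
E
```

```text
[3.20289311e-03 1.58250404e+02] 0.4427157554195538 123
end-edge normal heading 0.15724730913214113 0.11954691109473067 [ 0.60585299 -0.19695972  0.068     ]
end-edge normal heading 0.15724730913214047 0.12423242916691483 [ 0.60449522 -0.19720806  0.06      ]
side heading 0.15835363991265014
side heading 0.16068543485867579
width near/far at z=.068 0.11990035734592842 0.11968951456864624
```

The stand's heading is 0.158 and the bar's is 0.160. The near and far widths both come out at 120 mm when projected at the level height, so the platform is level. I'll release now.

Request:
{"api": "play_rows", "payload": {
  "rows": [
    {"rx": 0, "ry": 0, "rz": 0, "dx": 0, "dy": 0, "dz": 0, "hand": 1},
    {"rx": 0, "ry": 0, "rz": 0, "dx": 0, "dy": 0, "dz": 0, "hand": 1},
    {"rx": 0, "ry": 0, "rz": 0, "dx": 0, "dy": 0, "dz": 0, "hand": 1},
    {"rx": 0, "ry": 0, "rz": 0, "dx": 0, "dy": 0, "dz": 0, "hand": 1},
    {"rx": 0, "ry": 0, "rz": 0, "dx": 0, "dy": 0, "dz": 0, "hand": 1}
  ]
}}

```text
time_s: 5.93
eef_pos: [0.5613, -0.2034, 0.2928]
orientation: [0.0, 0.997, 0.079, 0.0]
ft_force: [0.7, -0.1, 0.6]
width: 0.0424
```

Request:
{"api": "play_rows", "payload": {
  "rows": [
    {"rx": 0, "ry": 0, "rz": 0, "dx": 0, "dy": 0, "dz": 0, "hand": 1},
    {"rx": 0, "ry": 0, "rz": 0, "dx": 0, "dy": 0, "dz": 0, "hand": 1},
    {"rx": 0, "ry": 0, "rz": 0, "dx": 0, "dy": 0, "dz": 0, "hand": 1},
    {"rx": 0, "ry": 0, "rz": 0, "dx": 0, "dy": 0, "dz": 0, "hand": 1}
  ]
}}

```text
time_s: 6.27
eef_pos: [0.5613, -0.2033, 0.2927]
orientation: [0.0, 0.997, 0.079, -0.0]
ft_force: [0.5, -0.4, 0.5]
width: 0.0691
```

Request:
{"api": "play_rows", "payload": {
  "rows": [
    {"rx": 0, "ry": 0, "rz": 0, "dx": 0, "dy": 0, "dz": -10, "hand": 1},
    {"rx": 0, "ry": 0, "rz": 0, "dx": 0, "dy": 0, "dz": -40, "hand": 1},
    {"rx": 0, "ry": 0, "rz": 0, "dx": 0, "dy": 0, "dz": -80, "hand": 1},
    {"rx": 0, "ry": 0, "rz": 0, "dx": 0, "dy": 0, "dz": -100, "hand": 1},
    {"rx": 0, "ry": 0, "rz": 0, "dx": 0, "dy": 0, "dz": -100, "hand": 1}
  ]
}}

```text
time_s: 6.68
eef_pos: [0.5614, -0.2033, 0.3993]
orientation: [0.002, 0.997, 0.079, 0.003]
ft_force: [0.3, -0.3, 0.3]
width: 0.0931
```

Request:
{"api": "play_rows", "payload": {
  "rows": [
    {"rx": 0, "ry": 0, "rz": 0, "dx": 0, "dy": 0, "dz": 0, "hand": 1},
    {"rx": 0, "ry": 0, "rz": 0, "dx": 0, "dy": 0, "dz": 0, "hand": 1},
    {"rx": 0, "ry": 0, "rz": 0, "dx": 0, "dy": 0, "dz": 0, "hand": 1}
  ]
}}

```text
time_s: 6.93
eef_pos: [0.5612, -0.2033, 0.3915]
orientation: [-0.0, 0.997, 0.079, -0.001]
ft_force: [-0.0, 0.3, -0.0]
width: 0.0927
```

```bash
python3 rem.py .562 -.2035 .393 -1.416; python3 wr.py w4; python3 - <<'E'
from cell import viewer
import cv2,numpy as np
for n in ["side","top"]:
    d=viewer.get_image(n);cv2.imwrite(f"pics/{n}2.png",d["frame"][:,:,::-1])
t=cv2.imread("pics/w4.png");cv2.imwrite("pics/z5.png",cv2.resize(t[120:250,230:400],(782,598),interpolation=2))
E
```

```text
t 6.9333 shift [ 0.8  0.4 -1.5] turn [-0.0009  0.0015  0.004 ] pos [ 0.5612 -0.2033  0.3915] yh -1.4119931011974862 q [-0.39  -0.05   1.632  0.     1.56   1.022] F [-0.   0.3 -0. ] w 0.0927419187582633
[[ 0.    -0.957 -0.29   0.08 ]
 [ 1.    -0.     0.     0.   ]
 [-0.    -0.29   0.957  0.021]
 [ 0.     0.     0.     1.   ]]
```

View pics/z5.png

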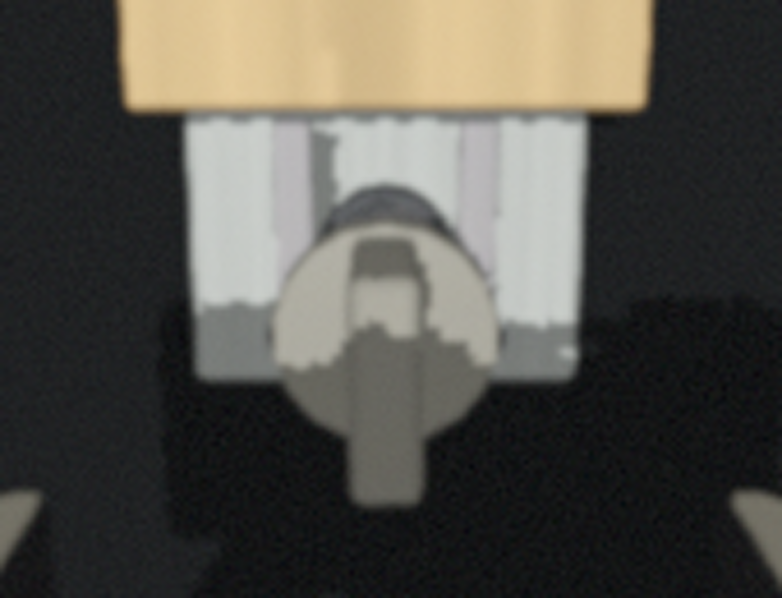

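View pics/side2.png

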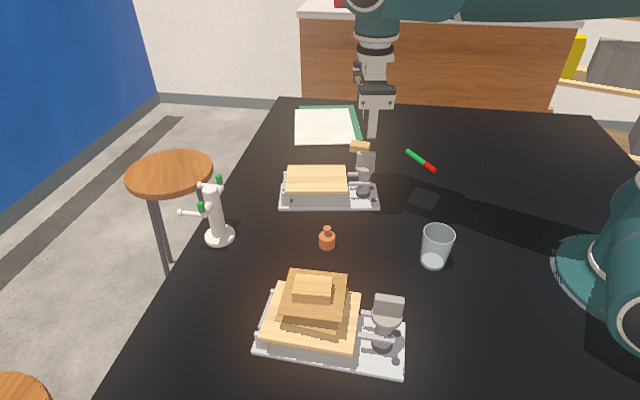

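The bar lies along the stand (centre 384–386 px along its length, stand centre about 386), and the tower looks untouched. One last pixel check on the tower, then I'll hand in.

```bash
python3 - <<'E'
import cv2,numpy as np
for n,(a,b,c,d) in {"side":(255,385,245,415),"top":(170,325,140,230)}.items():
    x=cv2.imread(f"pics/{n}0.png")[a:b,c:d].astype(float);y=cv2.imread(f"pics/{n}2.png")[a:b,c:d].astype(float)
    print(n,abs(x-y).mean(),cv2.phaseCorrelate(x.mean(2),y.mean(2))[0])
from cell import job
print(job.finish_job())
E
```

```text
side 1.1822473604826547 (0.002923930202840097, 0.5144467473362795)
top 20.20936678614098 (0.021486700408857473, -0.024238938127851384)
the job is handed in; nothing more can be done
None
```

View pics/top2.png

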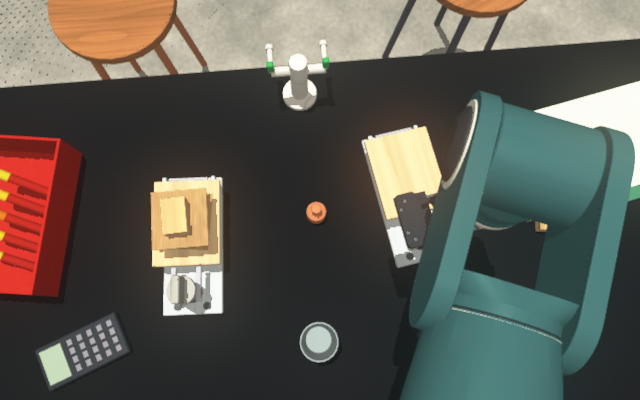

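I turned the empty stand's knob about 0.88 rad clockwise until its platform was level, let go, raised the gripper 100 mm clear and handed the job in at about 7 s of the 27 s. The hand-in reports no verdict.

**Level:**
- Just before release, the gripped bar was at heading 0.160 rad and the stand at 0.157–0.161 rad. That puts the tilt within about 0.001 rad of level.
- The platform's near and far widths both measured 120 mm when projected at the level height.
- After release, the wrist picture showed the bar in line with the stand to about 0.01 rad, by eye rather than by fit.

**Forces:** the highest wrist force I saw was about 13 N while closing, from a grip about 1 mm off centre. It was near zero after release.

**Tower stand:** the arm never went near it, and both cameras show it in the same place, but two of the checks did not fully agree:
- The side view gave a half-pixel vertical shift (0.5 px) that I did not resolve. The mean difference there was only about 1 grey level, so I take it as an artefact.
- The top view gave no shift (about 0.02 px) but a mean difference of 20 grey levels. I put that down to changed lighting or shadow from the arm, because the tower looks the same in the picture.

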